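# Refit the bayonet cap on a suction filter

## Robot

A 6-joint arm with a two-finger parallel gripper is mounted at the origin on the work surface. World frame = base frame: x ahead of the robot, y to its left, z up, the work surface at z = 0. Lengths are in mm, angles in rad, forces in N, time in s.
With the tool pointing down it reaches from about 275 to 1000 mm from the base axis. Payload 8.4 kg.
Tool frame: the origin (TCP) lies on the centre line of the jaws, within the pads' length; the fingertips stand r.tip_reach ahead of it and the grasp point (between the pads) lies 11 mm behind it (r.tip_reach is the distance from the TCP to the fingertips, in mm); z points along the fingers, y is the line along which they close (so a half turn about z gives the same grasp; the last joint's range is limited). The gripper opens to 85 mm and grips with 20 to 120 N. Pads are 22 mm wide; open, the fingers measure 114 mm over their backs; the gripper's body (76 mm by 85 mm) begins 54 mm behind the grasp point. The pads swing forward as they close: fully open they stand 13 mm farther back than shut.
Start: joints at [-0.002, 0.353, 1.633, -0, 1.155, -0.002], TCP at [625.002, -0, 239.281] pointing down, gripper open.
Joint ranges: [-2.63, 2.63], [-0.92, 2.1], [0.06, 2.66], [-1.3, 4.44], [0, 2.69], [-3.02, 3.02]. Speed limits (rad/s): [2.22, 2.22, 2.79, 3.14, 3.14, 3.14].

## Interface

Orientations are given as [roll, pitch, yaw] about the fixed x, y, z axes, in that order (R = Rz(yaw) Ry(pitch) Rx(roll)).
In Python, from rig import r gives the robot as it stands.
- The arm moves only by the tool carry_out, never from a script. Its argument "targets" is a list of rows, each an object with "dp": the shift along the tool's x, y, z in mm, a list of three; "yaw": the turn about the tool's z in degrees. A call has 1 to 12 rows; each row is the pose to reach, as a shift and turn from the pose commanded when the call began, along the tool's axes at that moment; what a row does not reach only later rows make up. A row lasts 1/8 s, in which the tool goes at most 62.5 mm and 10.7 degrees, less where a joint would pass 70% of its speed; a pose out of reach is approached as far as the arm can. A call with a gripper value outside its range is refused whole. "fingers" is the opening, from -1 (shut) to 1 (fully open), so that 0 is half open, set as the call begins (left out, the last holds). The fingers move at their own pace and stop on an object; "grip_force" is the grip in N (left out, the last holds). Time passes only in rows, so rows that repeat a pose let the fingers close. It gives the time, the measured TCP pose, the force, the opening and the grip force at its end, in the units of the state.
- r.sense(): the state, without advancing time (a new reading comes with each control period).
- r.grab_frame(name): name is "scene" or "side" or "wrist"; returns the picture (400x640x3 uint8, red, green, blue); there is no depth.
- r.get_calibration(name): a dict with "fx", "fy", "cx", "cy" (pixels), "rvec" (rotation vector, rad) and "tvec" (3), from world to camera coordinates, as OpenCV has them. Camera axes: x right, y down, z forward; pixel columns grow to the right and rows downward; lengths in mm; the calibration is good to about 2 mm. The wrist camera is an equidistant fisheye: a pixel r from the principal point sees the ray r / f radians off the axis. A picture is of the moment at which its call begins: read the wrist's pose just before it. get_calibration takes no time and is no camera call; for the wrist camera it gives the pose at the moment of the call.
- r.sign_off(): hands the job in; it is judged then, once.
The state is a dict: "clock": time; "qpos": joint angles; "qvel": joint speeds; "joint_efforts": joint torques, N m; "eef_pos": TCP position; "tcp_rot": TCP orientation; "contact_force": force on the tool from outside, world axes, zero at the start; "wrist_torque": the same for the moment, N m; "opening": opening from 0.0 (shut) to 1.0 (fully open); "grasp_force": force on a finger pad.
Only numpy, scipy, OpenCV 4.12 (cv2) and the standard library are available. Lean on these libraries where they do the work, as an engineer would, in place of code of your own. Each camera call takes 0.05 s, during which the arm holds its last target. There are 200 camera calls.

## Task

The small black cap belongs on the sheet feeder's suction filter housing: put it in the housing's mouth with its lugs in the slots, push it down against the spring, twist it clockwise (seen from above) to its stop and let the spring lift it into its notch, then let go so that it stays locked. Feel your way and never force it: keep the cap's push on the housing below about 50 newtons. Leave the wide cap, the tin and the brush where they are.

Things in the scene. Friction and masses are not known exactly. Their poses are not given: they have to be found in the camera images.
- mouth (a point): centre of the open mouth, at the top face, of the fixed filter housing: a dark steel pot 75 mm tall, 70 mm across, on a 120 x 100 x 10 mm foot, brass hose stub low on one side; z up, x towards the stub. In the mouth a bright metal collar: bore 36 mm across with two opposite lug slots 10 mm wide, out to radius 29 mm, cut through its 8 mm thick lip
- lip (a point): on the housing's axis, 8 mm below the mouth (underside of the lip), axes as mouth. The slots are at +x and -x turned anticlockwise (seen from above) about z by an unknown fixed angle of 0.1 to 1.1 rad. Feel for them: with lugs lightly on the top face turn till they drop. Under the lip lugs turn only clockwise, 0.79 (+-0.15) rad to a hard stop; there a notch 4 mm deep lets them rise
- element (a point): on the housing's axis, 18 mm below the mouth: face, as at rest, of the white spring-loaded filter element, 31 mm across, which pushes the cap up. 4 N at first touch plus 0.7 N per mm; after 12.5 mm a hard bottom. The spring lifts a free cap. Turning takes about 0.1 N m until the end stop; 0.4 N m against the stop makes some 35 N of contact in all
- cap_center (a point): the cap to fit, loose, standing on its nose: black plastic, 64 mm tall, 60 to 130 g. Point on its axis, 32 mm above its underside; z up, x along grip bar and lugs; half a turn gives the same cap. Height over mouth: +20 mm lugs on the top face, +14 dropped in slots and touching the spring, under +6 lugs clear below the lip and free to turn, +1.5 hard bottom, +10 locked in the notches
- cap_bar (a point): centre of the cap's grip bar, 49 mm above its underside, axes as cap_center: straight upright bar 34 mm long (x), 12 mm thick (y), from 34 to 64 mm above the underside; the stem's flat top, 33 mm across, lies under it
- cap_lugs (a point): on the cap's axis, 15 mm above its underside, level with two opposite steel lugs at +x and -x: out to 24 mm from the axis, 7.6 mm wide, 6 mm high (12 to 18 mm above the underside). Stem 33.6 mm across, its lowest 6 mm tapered to 23 mm
- wide_cap_center (a point): a bystander: a wider black cap of the same style, 56 mm across and 63 mm tall with a 46 x 14 mm grip bar, standing on the bench; it does not fit here. This point is on its axis, 32 mm up. It and the cap may change places.
- tin: a bystander: plain steel tin, 76 mm across, 85 mm tall, standing; origin at the centre of its underside.
- brush: a bystander: a hand brush lying on the bench; origin at its underside near its middle, x along its length.
There are look-alikes about, which are no part of the job. Leave any turquoise look-alike of the part that bears cap_center alone.

How it is judged:
By the outcome, as a careful person would: the job done as asked, in the order asked, and still so for the second after the job is handed in, with the robot touching nothing.
It also fails if it takes over 72 s, if anything falls off the work surface, if the arm or the gripper's body presses on something with over 40 N, if the wrist force passes 120 N, or if a joint passes its speed limit or range.

## Working session

There is one attempt and no reset: what is moved stays moved. The work goes in short steps, Python scripts to look and compute and a tool call to move; the robot and the scene stay as the last step left them, time stands still between calls to the robot, and variables do not carry over. Pictures are saved under pics/ and viewed, at most 10 in all, crops included, and the job is handed in when it is done.

Besides the shell and the picture viewer there is one more tool, called after "Call:" as a command line: name --argument value ..., lists and objects as JSON in quotes. carry_out: Moves the arm, as the interface text tells. Its arguments: {"type":"object","properties":{"targets":{"type":"array","items":{"type":"object","properties":{"dp":{"type":"array","items":{"type":"number"}},"yaw":{"type":"number"}}}},"fingers":{"type":"number"},"grip_force":{"type":"number"}},"required":["targets"]}

```bash
mkdir -p pics; ls
python3 - <<'E'
from rig import r
import cv2
print(r.sense(), r.tip_reach)
for n in("scene","side","wrist"):
    print(n,r.get_calibration(n)); cv2.imwrite(f"pics/{n}0.png",r.grab_frame(n)[:,:,::-1])
E
```

```text
pics
{'clock': 0.0, 'qpos': array([-2.39616336e-03,  3.53618164e-01,  1.63416051e+00,  5.43582238e-06,
        1.15518917e+00, -2.37594007e-03]), 'qvel': array([ 0.0010746 ,  0.00198048,  0.00028247, -0.0012151 ,  0.00161977,
       -0.00015264]), 'joint_efforts': array([-2.03471049e-03, -6.05236173e+01, -3.42063046e+01, -2.62302356e-04,
        9.48130677e-03,  3.61521288e-06]), 'eef_pos': array([6.24524697e+02, 5.20274170e-03, 2.38569110e+02]), 'tcp_rot': array([-3.14021747e+00, -8.23742537e-06,  1.57077390e+00]), 'contact_force': array([ 0.16158242, -0.86769087, -0.27133657]), 'wrist_torque': array([ 0.00158962,  0.0307878 , -0.00639113]), 'grasp_force': 0.0, 'opening': 0.9995510623876235} 8.0
scene {'fx': 497.58416498451925, 'fy': 497.58416498451925, 'cx': 314.71493734870285, 'cy': 202.61024155543492, 'rvec': array([ 1.4539534 ,  2.15632728, -0.81359923]), 'tvec': array([ 219.32434243, -345.83099298, 1771.3886534 ])}
side {'fx': 436.77053525860936, 'fy': 436.77053525860936, 'cx': 319.7595413606801, 'cy': 195.05325036733223, 'rvec': array([ 0.90670463, -2.5722751 ,  0.95139892]), 'tvec': array([474.76678643, 327.05058038, 792.72368089])}
wrist {'fx': 309.70691628693146, 'fy': 309.70691628693146, 'cx': 320.2021212463838, 'cy': 199.89808465940908, 'rvec': array([-2.84996764e+00,  3.88121580e-04,  1.45804142e-03]), 'tvec': array([-624.06629497,  -37.04360763,  379.96942134])}
```

```bash
python3 -c "
import cv2,numpy as np
a=[cv2.imread(f'pics/{n}0.png') for n in('scene','side')]
cv2.imwrite('pics/both.png',cv2.resize(np.vstack(a),(480,600),interpolation=cv2.INTER_AREA))"
```

```text
(no output)
```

View pics/wrist0.png

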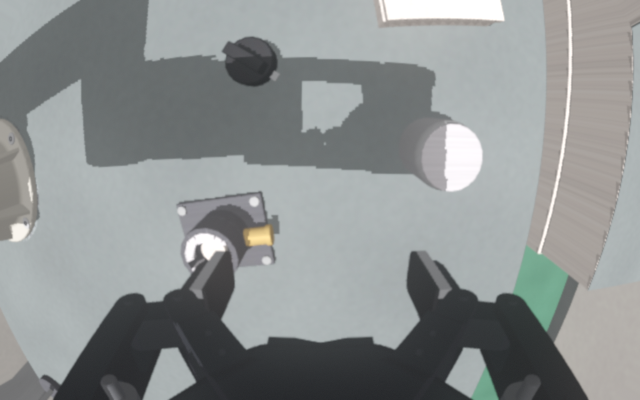

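View pics/scene0.png

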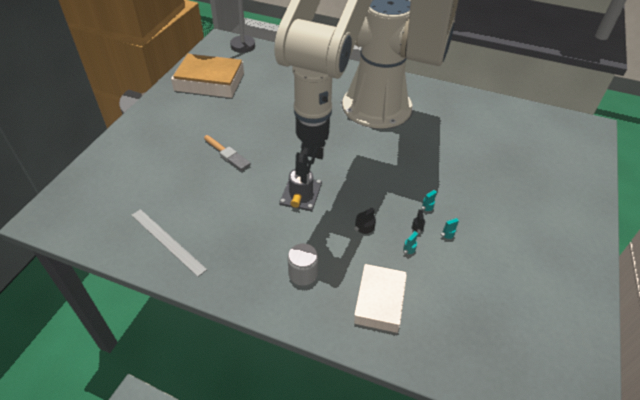

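View pics/side0.png

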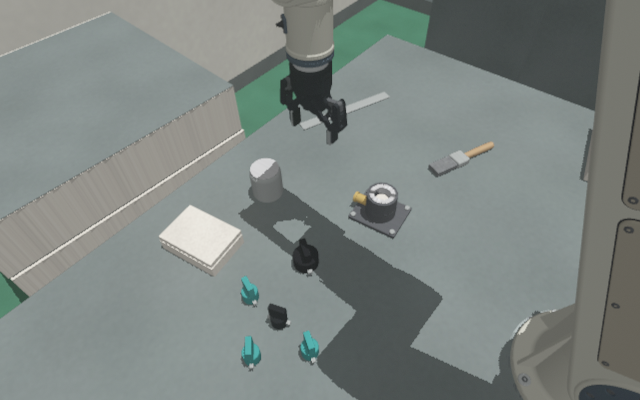

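The wrist view shows the wide cap at (250,60), the housing at (215,235) and the tin at (450,157). There are two black caps:
- Scene (366,220), side (306,257): the bigger one, so the wide cap.
- Scene (418,221), side (279,316): the smaller one, standing among three turquoise look-alikes, so the cap to fit.

I'll confirm this in one enlarged crop.

```bash
cat > h.py <<'E'
import cv2,numpy as np
from rig import r
from scipy.optimize import least_squares
def proj(n,P):
    c=r.get_calibration(n);K=np.array([[c['fx'],0,c['cx']],[0,c['fy'],c['cy']],[0,0,1]])
    P=np.float64(P).reshape(-1,1,3)
    f=cv2.fisheye.projectPoints if n=='wrist' else cv2.projectPoints
    a=(P,c['rvec'].reshape(3,1),c['tvec'].reshape(3,1),K,np.zeros(4)) 
    return f(*a)[0].reshape(-1,2)
def tri(obs,z=None):
    g=lambda p:np.hstack([(proj(n,p)-uv).ravel() for n,uv in obs])
    s=least_squares(g,[600,100,40]);return s.x.round(1),s.fun.round(1)
def at_z(n,uv,z):
    s=least_squares(lambda p:(proj(n,[*p,z])-uv).ravel(),[600,100]);return s.x.round(1)
E
python3 - <<'E'
from h import *
S=cv2.imread('pics/scene0.png');D=cv2.imread('pics/side0.png')
def crop(I,x,y,w,h,f): return cv2.resize(I[y:y+h,x:x+w],None,fx=f,fy=f,interpolation=cv2.INTER_CUBIC)
a=crop(S,350,180,80,60,5); b=crop(D,245,230,80,120,5)[:, :]
c=crop(D,340,170,80,60,5)
L=np.vstack([a,c]); cv2.imwrite('pics/crop.png',np.hstack([L,b]))
print(tri([('scene',(366,220)),('side',(306,257))]),tri([('scene',(418,221)),('side',(279,316))]))
print(tri([('scene',(300,178)),('side',(382,194))]))
E
```

```text
(array([543.6, 131.9,  26.6]), array([-0.3, -0.2, -0.2,  0.2])) (array([495.4, 268.1,  29.9]), array([ 0.1,  0.1,  0.1, -0. ]))
(array([499.1, -85.7,  67.6]), array([-0.5, -0.5, -0.4,  0.4]))
```

View pics/crop.png

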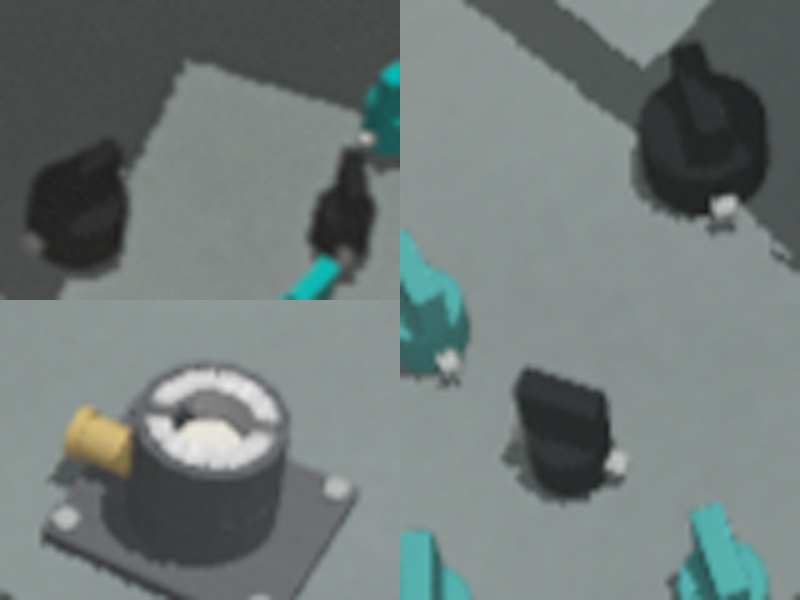

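The crop confirms it: the slim black cap, at side (279,316) with its lug on the right, is the one to fit. The wide cap is at side (306,257), and the rest are turquoise. Next I'll look at the housing with the wrist camera, then at the cap.

Call:
carry_out --targets '[{"dp": [-50, -40, 25]}, {"dp": [-100, -80, 50]}, {"dp": [-150, -125, 75]}, {"dp": [-150, -125, 75]}, {"dp": [-150, -125, 75]}, {"dp": [-150, -125, 75]}]'

```text
schema error: expected keys dp, yaw
```

Run:
```python
from h import *
import pickle
s=r.sense();c=r.get_calibration('wrist');I=r.grab_frame('wrist')[:,:,::-1]
print(s['clock'],s['eef_pos'],s['tcp_rot'],s['qvel'].max())
pickle.dump(c,open('c1.pkl','wb'));cv2.imwrite('pics/w1.png',I)
u=proj('wrist',[[499,-86,75],[535,-86,75]]);print(u)
```

```text
0.15 [ 6.24660865e+02 -1.92149327e-03  2.38719028e+02] [-3.14053405e+00 -1.78257286e-05  1.57075448e+00] 0.0012053099888219136Traceback (most recent call last):
  File "<stdin>", line 6, in <module>
  File "h.py", line 9, in proj
    return f(*a)[0].reshape(-1,2)
           ~^^^^
cv2.error: OpenCV(4.12.0) /io/opencv/modules/calib3d/src/fisheye.cpp:83: error: (-215:Assertion failed) _tvec.getMat().isContinuous() && _rvec.getMat().isContinuous() in function 'projectPoints'
```

Call:
carry_out --targets '[{"dp": [60, 0, 0]}, {"dp": [120, 0, 0]}, {"dp": [180, 0, 0]}, {"dp": [240, 0, 0]}, {"dp": [300, 0, 0]}, {"dp": [350, 0, 0]}, {"dp": [350, 0, 0]}, {"dp": [350, 0, 0]}, {"dp": [350, 0, 0]}]' --fingers 0.0

```text
schema error: expected keys dp, yaw
```

Run:
```python
from h import *
import pickle
s=r.sense();c=r.get_calibration('wrist');I=r.grab_frame('wrist')[:,:,::-1]
print(s['clock'],s['eef_pos'],s['tcp_rot'],s['opening'])
pickle.dump(c,open('c2.pkl','wb'));cv2.imwrite('pics/w2.png',I)
v=proj('wrist',[[495,268,32]]);print(v)
A=cv2.imread('pics/w1.png')
def crop(I,p,h=50,f=4):
    x,y=np.int32(p);x=min(max(x,h),639-h);y=min(max(y,h),399-h);print(x-h,y-h);return cv2.resize(I[y-h:y+h,x-h:x+h],None,fx=f,fy=f,interpolation=cv2.INTER_CUBIC)
c1=pickle.load(open('c1.pkl','rb'));g=r.get_calibration;r.get_calibration=lambda n:c1
u=proj('wrist',[[499,-86,75]]);print(u)
cv2.imwrite('pics/crop2.png',np.hstack([crop(A,u[0]),crop(I,v[0])]))
```

```text
0.2 [ 6.24697019e+02 -1.87418120e-02  2.38812141e+02] [-3.14064748e+00  1.45798570e-05  1.57079194e+00] 0.9917944638229406Traceback (most recent call last):
  File "<stdin>", line 6, in <module>
  File "h.py", line 9, in proj
    return f(*a)[0].reshape(-1,2)
           ~^^^^
cv2.error: OpenCV(4.12.0) /io/opencv/modules/calib3d/src/fisheye.cpp:83: error: (-215:Assertion failed) _tvec.getMat().isContinuous() && _rvec.getMat().isContinuous() in function 'projectPoints'
```

Call:
carry_out --targets '[{"dp": [-50, -40, 25], "yaw": 0}, {"dp": [-100, -80, 50], "yaw": 0}, {"dp": [-150, -125, 75], "yaw": 0}, {"dp": [-150, -125, 75], "yaw": 0}, {"dp": [-150, -125, 75], "yaw": 0}, {"dp": [-150, -125, 75], "yaw": 0}]'

```text
clock: 1.0
eef_pos: [501.5, -149.6, 165.0]
tcp_rot: [3.14, 0.0, 1.571]
contact_force: [1.0, 0.7, -0.1]
opening: 1.004
grasp_force: 0.0
```

```bash
cat > cap.py <<'E'
import pickle,sys
from h import *
k=sys.argv[1]
s=r.sense();c=r.get_calibration('wrist');I=r.grab_frame('wrist')[:,:,::-1]
print(s['clock'],s['eef_pos'],s['tcp_rot'],s['opening'])
pickle.dump(c,open(f'c{k}.pkl','wb'));cv2.imwrite(f'pics/w{k}.png',I)
E
sed -i "s/c\['rvec'\].reshape(3,1),c\['tvec'\].reshape(3,1)/np.array(c['rvec'].reshape(3,1),order='C').copy(),c['tvec'].reshape(3,1).copy()/" h.py
sed -i "s/f=cv2.fisheye/if n=='wrist': P=P.reshape(1,-1,3).copy()\n    f=cv2.fisheye/" h.py
python3 cap.py 1; python3 -c "
from h import *
print(proj('wrist',[[499,-86,75],[535,-86,75]]))"
```

```text
1.0 [ 501.53210949 -149.61152428  165.02715969] [3.13972522e+00 1.69126502e-04 1.57096364e+00] 1.0038202502184577
[[316.79024112 123.40918001]
 [366.3685917  123.98171927]]
```

Call:
carry_out --targets '[{"dp": [60, 0, 0], "yaw": 0}, {"dp": [120, 0, 0], "yaw": 0}, {"dp": [180, 0, 0], "yaw": 0}, {"dp": [240, 0, 0], "yaw": 0}, {"dp": [300, 0, 0], "yaw": 0}, {"dp": [350, 0, 0], "yaw": 0}, {"dp": [350, 0, 0], "yaw": 0}, {"dp": [350, 0, 0], "yaw": 0}, {"dp": [350, 0, 0], "yaw": 0}]' --fingers 0.0

```text
clock: 2.17
eef_pos: [500.0, 199.3, 164.4]
tcp_rot: [-3.142, 0.0, 1.57]
contact_force: [-0.1, 0.8, -0.2]
opening: 0.5
grasp_force: 0.0
```

```bash
python3 cap.py 2
python3 - <<'E'
from h import *
import pickle
I=cv2.imread('pics/w2.png')
v=proj('wrist',[[495,268,32]]);print(v)
A=cv2.imread('pics/w1.png')
def crop(I,p,h=50,f=4):
    x,y=np.int32(p);x=min(max(x,h),639-h);y=min(max(y,h),399-h);print(x-h,y-h);return cv2.resize(I[y-h:y+h,x-h:x+h],None,fx=f,fy=f,interpolation=cv2.INTER_CUBIC)
c1=pickle.load(open('c1.pkl','rb'));r.get_calibration=lambda n:c1
u=proj('wrist',[[499,-86,75]]);print(u)
cv2.imwrite('pics/crop2.png',np.hstack([crop(A,u[0]),crop(I,v[0])]))
E
```

```text
2.175 [500.04795105 199.32246018 164.35690617] [-3.14157099e+00  2.18197703e-04  1.57020442e+00] 0.500382903247939
[[314.38989598 114.94808367]]
[[316.80680037 123.15179224]]
266 73
264 64
```

View pics/crop2.png

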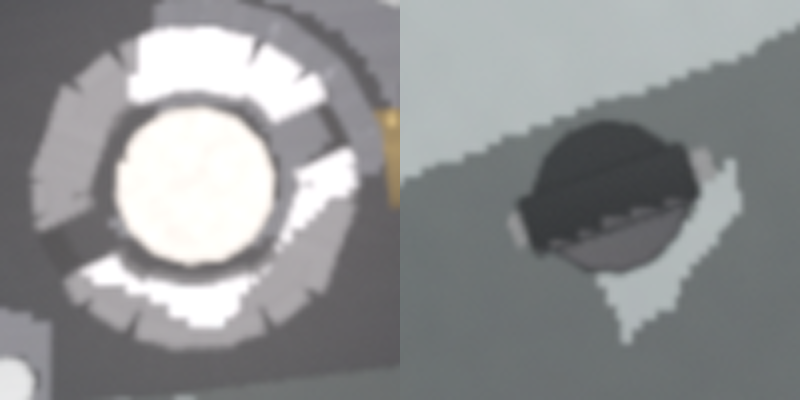

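Left crop: the collar is centred at pixel (314.1,119.4), with slots towards (345,105) and (282,135). Right crop: the cap's bar is centred at (315.5,113.4), with lugs at (293.4,120.6) and (339.4,104.9).

```bash
python3 - <<'E'
from h import *
import pickle
def use(k):
    c=pickle.load(open(f'c{k}.pkl','rb'));r.get_calibration=lambda n:c
ang=lambda a,b:np.arctan2(*(b-a)[::-1])
use(1);f=lambda x,y,z:at_z('wrist',((x+.5)/4-.5+266,(y+.5)/4-.5+73),z)
print('mouth',f(194,187,75),'elem',f(195,186,57))
a,b=f(65,250,75),f(318,130,75);print('slots',a,b,(a+b)/2,ang(a,b), np.linalg.norm(a-b))
use(2);f=lambda x,y,z:at_z('wrist',((x+.5)/4-.5+264,(y+.5)/4-.5+64),z)
C=[f(*p,64) for p in((118,203),(280,145),(297,194),(135,252))];print('bar',np.mean(C,0),ang(C[0],C[1]),ang(C[3],C[2]),np.linalg.norm(C[0]-C[1]),np.linalg.norm(C[0]-C[3]))
a,b=f(119,228,17),f(303,165,17);print('lugs',(a+b)/2,ang(a,b),np.linalg.norm(a-b))
E
python3 - <<'E'
import sys;sys.path.insert(0,'.')
from h import *
print(*[tri(o) for o in ([('scene',(429,200)),('side',(310,347))],[('scene',(451,229)),('side',(251,351))],[('scene',(411,243)),('side',(249,292))])])
E
```

```text
mouth [497.1 -83.2] elem [497.  -83.6]
slots [473.5 -94.5] [519.3 -72.7] [496.4 -83.6] 0.4442496896450523 50.72356454351365
bar [496.275 270.075] 0.34427367940764414 0.3461359635693607 32.2950460597287 9.897979591815735
lugs [496.35 270.05] 0.33183666769510556 43.8946465984179
(array([408.4, 278.2,  32.4]), array([-0.1, -0. , -0. ,  0. ])) (array([488.7, 353.6,  31.5]), array([-1.6, -0.9, -1. ,  0.7])) (array([577.8, 268.6,  30.6]), array([-0.1, -0.1, -0.1,  0.1]))
```

Call:
carry_out --targets '[{"dp": [35, -2, 20], "yaw": 10.5}, {"dp": [70.1, -3.7, 40], "yaw": 21}, {"dp": [70.1, -3.7, 60], "yaw": 31.5}, {"dp": [70.1, -3.7, 80], "yaw": 42}, {"dp": [70.1, -3.7, 80], "yaw": 52}, {"dp": [70.1, -3.7, 80], "yaw": 62}, {"dp": [70.1, -3.7, 80], "yaw": 70.4}, {"dp": [70.1, -3.7, 80], "yaw": 70.4}, {"dp": [70.1, -3.7, 80], "yaw": 70.4}]'

```text
clock: 3.35
eef_pos: [496.5, 269.5, 84.4]
tcp_rot: [3.142, -0.0, 0.344]
contact_force: [0.1, 0.0, 0.2]
opening: 0.502
grasp_force: 0.0
```

```bash
python3 cap.py 3; python3 -c "
from h import *
print(r.sense()['qpos'])
print(proj('wrist',[[496.3,270.1,64],[512.3,275.8,64],[480.3,264.4,64]]))"
```

```text
3.35 [496.51479912 269.54734607  84.36138205] [ 3.14159036e+00 -2.78146491e-05  3.44334486e-01] 0.5019928912619055
[ 4.94984728e-01  4.55181501e-01  1.88275182e+00 -3.38848317e-06
  8.03548284e-01  1.72177944e+00]
[[320.07682998 245.58776817]
 [320.11631414 216.77721559]
 [320.04083131 272.08948799]]
```

View pics/w3.png

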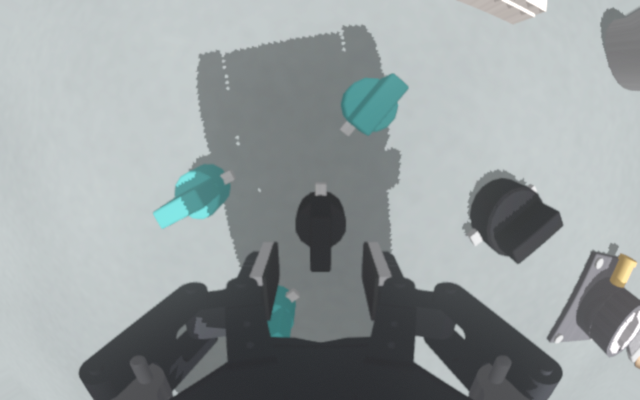

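The bar is at (320,245), centred between the fingers and aligned with them. Lowering and gripping.

Call:
carry_out --targets '[{"dp": [0.5, 0.2, 15], "yaw": 0}, {"dp": [0.5, 0.2, 30], "yaw": 0}, {"dp": [0.5, 0.2, 39.3], "yaw": 0}, {"dp": [0.5, 0.2, 39.3], "yaw": 0}, {"dp": [0.5, 0.2, 39.3], "yaw": 0}]'

```text
clock: 4.03
eef_pos: [496.9, 270.2, 45.0]
tcp_rot: [3.142, -0.0, 0.342]
contact_force: [-0.4, -0.6, -0.6]
opening: 0.502
grasp_force: 0.0
```

Call:
carry_out --targets '[{"dp": [0, 0, 0], "yaw": 0}, {"dp": [0, 0, 0], "yaw": 0}, {"dp": [0, 0, 0], "yaw": 0}, {"dp": [0, 0, 0], "yaw": 0}, {"dp": [0, 0, 0], "yaw": 0}, {"dp": [0, 0, 0], "yaw": 0}]' --fingers -1 --grip_force 70

```text
clock: 4.78
eef_pos: [497.2, 270.3, 45.5]
tcp_rot: [-3.141, -0.001, 0.342]
contact_force: [-0.2, -0.4, 6.5]
opening: 0.127
grasp_force: 68.8
```

Call:
carry_out --targets '[{"dp": [0, 0, -35], "yaw": 0}, {"dp": [0, 0, -75], "yaw": 0}, {"dp": [0, 0, -105], "yaw": 0}, {"dp": [-15, 42, -105], "yaw": -1}, {"dp": [-30, 84, -105], "yaw": -2}, {"dp": [-45, 126, -105], "yaw": -3}, {"dp": [-60, 168, -105], "yaw": -4}, {"dp": [-74, 210, -105], "yaw": -5.8}, {"dp": [-89, 252, -105], "yaw": -5.8}, {"dp": [-104, 294, -105], "yaw": -5.8}, {"dp": [-117.7, 333, -105], "yaw": -5.8}, {"dp": [-117.7, 333, -105], "yaw": -5.8}]'

```text
clock: 6.28
eef_pos: [497.4, -85.4, 149.8]
tcp_rot: [3.141, 0.0, 0.44]
contact_force: [-0.3, 0.5, -1.8]
opening: 0.126
grasp_force: 68.5
```

Call:
carry_out --targets '[{"dp": [0, 0, 0], "yaw": 0}, {"dp": [0, 0, 0], "yaw": 0}, {"dp": [0, 0, 0], "yaw": 0}]'

```text
clock: 6.65
eef_pos: [497.7, -82.3, 150.0]
tcp_rot: [-3.141, 0.0, 0.445]
contact_force: [0.8, -0.4, -0.6]
opening: 0.125
grasp_force: 68.5
```

```bash
python3 cap.py 4
python3 - <<'E'
from h import *
s=r.sense();print(s['contact_force'],s['wrist_torque'])
for n in('side',): cv2.imwrite(f'pics/{n}4.png',r.grab_frame(n)[:,:,::-1])
a=cv2.imread('pics/w4.png')[100:400,200:440];b=cv2.resize(cv2.imread('pics/side4.png')[100:250,330:430],None,fx=4,fy=4,interpolation=cv2.INTER_CUBIC)
cv2.imwrite('pics/crop4.png',np.hstack([cv2.resize(a,None,fx=5/3,fy=5/3,interpolation=cv2.INTER_CUBIC),cv2.resize(b,(333,500))]))
E
```

```text
6.65 [497.65713458 -82.27412459 149.96748537] [-3.14143050e+00  7.27066021e-05  4.44590056e-01] 0.12510025653042575
[ 0.15531683  0.57831389 -1.18071678] [0.03270702 0.00647028 0.0107972 ]
```

View pics/crop4.png

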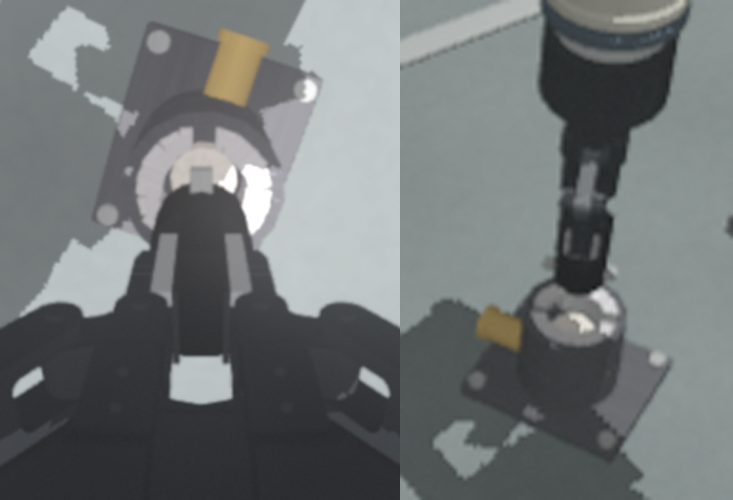

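The lug (201,180) lines up with the near slot (203,135) and the nose is centred over the mouth. Lowering in steps.

Call:
carry_out --targets '[{"dp": [0, 0, 10], "yaw": 0}, {"dp": [0, 0, 18], "yaw": 0}, {"dp": [0, 0, 24], "yaw": 0}, {"dp": [0, 0, 28], "yaw": 0}, {"dp": [0, 0, 28], "yaw": 0}]'

```text
clock: 7.38
eef_pos: [497.5, -83.1, 121.6]
tcp_rot: [-3.141, 0.001, 0.443]
contact_force: [0.1, -0.2, -0.3]
opening: 0.119
grasp_force: 68.6
```

Call:
carry_out --targets '[{"dp": [0, 0, 2], "yaw": 0}, {"dp": [0, 0, 4], "yaw": 0}, {"dp": [0, 0, 5], "yaw": 0}, {"dp": [0, 0, 5], "yaw": 0}]'

```text
clock: 7.88
eef_pos: [497.7, -83.1, 117.0]
tcp_rot: [-3.142, 0.0, 0.443]
contact_force: [0.3, 0.6, -1.1]
opening: 0.132
grasp_force: 68.6
```

Call:
carry_out --targets '[{"dp": [0, 0, 2], "yaw": 0}, {"dp": [0, 0, 4], "yaw": 0}, {"dp": [0, 0, 6], "yaw": 0}, {"dp": [0, 0, 6], "yaw": 0}]'

```text
clock: 8.38
eef_pos: [497.5, -83.1, 110.8]
tcp_rot: [-3.141, 0.0, 0.443]
contact_force: [-0.7, -0.2, -0.9]
opening: 0.126
grasp_force: 68.6
```

Call:
carry_out --targets '[{"dp": [0, 0, 1], "yaw": 0}, {"dp": [0, 0, 2], "yaw": 0}, {"dp": [0, 0, 3], "yaw": 0}, {"dp": [0, 0, 3], "yaw": 0}]'

```text
clock: 8.88
eef_pos: [497.6, -83.1, 107.9]
tcp_rot: [-3.142, 0.0, 0.443]
contact_force: [-0.3, 0.1, -0.7]
opening: 0.128
grasp_force: 68.6
```

Call:
carry_out --targets '[{"dp": [0, 0, 1], "yaw": 0}, {"dp": [0, 0, 2], "yaw": 0}, {"dp": [0, 0, 2], "yaw": 0}]'

```text
clock: 9.25
eef_pos: [497.6, -83.1, 105.9]
tcp_rot: [-3.141, 0.0, 0.443]
contact_force: [-0.1, -0.2, -1.6]
opening: 0.127
grasp_force: 68.6
```

Call:
carry_out --targets '[{"dp": [0, 0, 1], "yaw": 0}, {"dp": [0, 0, 2], "yaw": 0}, {"dp": [0, 0, 2], "yaw": 0}]'

```text
clock: 9.62
eef_pos: [497.6, -83.1, 103.9]
tcp_rot: [-3.142, 0.0, 0.443]
contact_force: [0.2, 0.3, -1.0]
opening: 0.126
grasp_force: 68.6
```

The lugs are in the slots with no contact force. Now pushing against the spring.

Call:
carry_out --targets '[{"dp": [0, 0, 2], "yaw": 0}, {"dp": [0, 0, 4], "yaw": 0}, {"dp": [0, 0, 4], "yaw": 0}]'

```text
clock: 10.0
eef_pos: [497.8, -83.1, 100.1]
tcp_rot: [3.141, -0.0, 0.443]
contact_force: [-1.1, 0.4, 4.2]
opening: 0.125
grasp_force: 69.4
```

Call:
carry_out --targets '[{"dp": [0, 0, 2], "yaw": 0}, {"dp": [0, 0, 4], "yaw": 0}, {"dp": [0, 0, 4], "yaw": 0}]'

```text
clock: 10.38
eef_pos: [497.9, -83.2, 96.1]
tcp_rot: [3.141, -0.0, 0.443]
contact_force: [-1.5, 0.0, 6.5]
opening: 0.126
grasp_force: 69.8
```

Call:
carry_out --targets '[{"dp": [0, 0, 2], "yaw": 0}, {"dp": [0, 0, 4.2], "yaw": 0}, {"dp": [0, 0, 4.2], "yaw": 0}]'

```text
clock: 10.75
eef_pos: [497.9, -83.1, 92.1]
tcp_rot: [3.141, -0.0, 0.443]
contact_force: [-2.4, 0.4, 8.5]
opening: 0.125
grasp_force: 70.2
```

Call:
carry_out --targets '[{"dp": [0, 0, 0], "yaw": 4}, {"dp": [0, 0, 0], "yaw": 8}, {"dp": [0, 0, 0], "yaw": 12}, {"dp": [0, 0, 0], "yaw": 15}, {"dp": [0, 0, 0], "yaw": 15}]'

```text
clock: 11.38
eef_pos: [498.6, -83.3, 92.5]
tcp_rot: [3.141, -0.002, 0.181]
contact_force: [-1.4, -0.2, 10.0]
opening: 0.13
grasp_force: 70.2
```

```bash
python3 -c "
from rig import r
s=r.sense();print(s['eef_pos'],s['tcp_rot'],s['contact_force'],s['wrist_torque'])"
```

```text
[498.62905447 -83.31674625  92.47026108] [ 3.14085975e+00 -1.86957822e-03  1.80742200e-01] [-1.4144071  -0.20801036 10.02542745] [ 0.02422769  0.14917615 -0.01239096]
```

Call:
carry_out --targets '[{"dp": [0, 0, 0], "yaw": 5}, {"dp": [0, 0, 0], "yaw": 10}, {"dp": [0, 0, 0], "yaw": 15}, {"dp": [0, 0, 0], "yaw": 19}]'

```text
clock: 11.88
eef_pos: [498.8, -83.3, 92.5]
tcp_rot: [3.141, -0.002, -0.152]
contact_force: [0.8, 0.2, 8.9]
opening: 0.127
grasp_force: 70.2
```

```bash
cat > s.py <<'E'
from rig import r
s=r.sense();print(s['clock'],s['eef_pos'],s['tcp_rot'],s['contact_force'],s['wrist_torque'],s['opening'])
E
python3 s.py
```

```text
11.875 [498.75196353 -83.31848174  92.51335502] [ 3.14146444e+00 -2.24432495e-03 -1.52462267e-01] [0.82374413 0.18316442 8.89531698] [-0.01426647  0.05340531  0.03150673] 0.12675722240079013
```

Call:
carry_out --targets '[{"dp": [0, 0, 0], "yaw": 2}, {"dp": [0, 0, 0], "yaw": 4}]'

```text
clock: 12.12
eef_pos: [498.8, -83.3, 92.5]
tcp_rot: [-3.142, -0.002, -0.221]
contact_force: [-0.4, -0.1, 9.5]
opening: 0.125
grasp_force: 70.2
```

```bash
python3 s.py
```

```text
12.125 [498.7964145  -83.33365036  92.5443794 ] [-3.14152749e+00 -2.38248518e-03 -2.20947522e-01] [-0.43738999 -0.07901115  9.48670722] [-0.04036009  0.05204472  0.05188288] 0.12525632554888694
```

Call:
carry_out --targets '[{"dp": [0, 0, 0], "yaw": 1.5}, {"dp": [0, 0, 0], "yaw": 3}]'

```text
clock: 12.38
eef_pos: [498.8, -83.3, 92.5]
tcp_rot: [-3.141, -0.002, -0.273]
contact_force: [-0.9, 0.1, 9.2]
opening: 0.127
grasp_force: 70.2
```

```bash
python3 s.py
```

```text
12.375 [498.82048254 -83.31959364  92.53179703] [-3.14138982e+00 -2.39048221e-03 -2.73043109e-01] [-0.86832312  0.07176763  9.2351096 ] [-0.07291351  0.07857216  0.04226153] 0.12739446162532364
```

Call:
carry_out --targets '[{"dp": [0, 0, 0], "yaw": 1.5}, {"dp": [0, 0, 0], "yaw": 3}]'

```text
clock: 12.62
eef_pos: [498.8, -83.3, 92.5]
tcp_rot: [-3.141, -0.002, -0.325]
contact_force: [-0.7, -0.5, 9.4]
opening: 0.126
grasp_force: 70.2
```

```bash
python3 s.py
```

```text
12.625 [498.80649842 -83.3254107   92.52643824] [-3.14131819e+00 -2.36391647e-03 -3.25361647e-01] [-0.681902   -0.48328023  9.40225615] [-0.01255264  0.02859502  0.08886145] 0.12593904675191744
```

Call:
carry_out --targets '[{"dp": [0, 0, 0], "yaw": 1.5}, {"dp": [0, 0, 0], "yaw": 3}]'

```text
clock: 12.88
eef_pos: [498.8, -83.5, 92.5]
tcp_rot: [-3.141, -0.002, -0.377]
contact_force: [-0.3, -2.3, 8.4]
opening: 0.126
grasp_force: 70.3
```

```bash
python3 s.py
```

```text
12.875 [498.75861875 -83.45714111  92.53322222] [-3.14143629e+00 -2.31759379e-03 -3.77459309e-01] [-0.28174477 -2.34022361  8.42467085] [-0.42916388  0.17303648  0.10911553] 0.12616964250479132
```

Call:
carry_out --targets '[{"dp": [0, 0, 0], "yaw": 1}, {"dp": [0, 0, 0], "yaw": 2}]'

```text
clock: 13.12
eef_pos: [498.4, -83.9, 92.5]
tcp_rot: [3.141, -0.002, -0.411]
contact_force: [-1.9, -5.5, 11.0]
opening: 0.126
grasp_force: 70.4
```

```bash
python3 s.py
```

```text
13.125 [498.43868849 -83.88552119  92.48645253] [ 3.14087074e+00 -2.05623485e-03 -4.11388736e-01] [-1.9076738  -5.48117286 11.02419017] [-0.83637076  0.28242118  0.26087223] 0.1257709854563879
```

Torque jumped to 0.26 N·m at about 48°, so this is the end stop. Letting the spring lift the cap.

Call:
carry_out --targets '[{"dp": [0, 0, -1], "yaw": 0}, {"dp": [0, 0, -2], "yaw": 0}, {"dp": [0, 0, -3], "yaw": 0}, {"dp": [0, 0, -3], "yaw": 0}]'

```text
clock: 13.62
eef_pos: [498.3, -83.8, 95.0]
tcp_rot: [3.141, -0.002, -0.411]
contact_force: [0.2, -5.4, 3.1]
opening: 0.128
grasp_force: 69.3
```

```bash
python3 s.py
```

```text
13.625 [498.27119181 -83.80955664  95.01777242] [ 3.14097343e+00 -1.69378564e-03 -4.11028717e-01] [ 0.23587283 -5.44104784  3.14528928] [-1.07826964 -0.15687747  0.223537  ] 0.12787111814564936
```

Call:
carry_out --targets '[{"dp": [0, 0, -0.5], "yaw": 0}, {"dp": [0, 0, -1], "yaw": 0}, {"dp": [0, 0, -1], "yaw": 0}]'

```text
clock: 14.0
eef_pos: [498.2, -83.8, 95.9]
tcp_rot: [3.141, -0.002, -0.411]
contact_force: [0.6, -5.9, 2.0]
opening: 0.128
grasp_force: 69.0
```

```bash
python3 s.py
```

```text
14.0 [498.24308193 -83.80811148  95.87572835] [ 3.14096651e+00 -1.58307481e-03 -4.11075629e-01] [ 0.59343787 -5.93260015  1.99078796] [-1.08308939 -0.19108658  0.23667642] 0.1279960742014218
```

Call:
carry_out --targets '[{"dp": [0.2, 0.4, -0.5], "yaw": -0.4}, {"dp": [0.2, 0.5, -1], "yaw": -0.6}, {"dp": [0.2, 0.5, -1.6], "yaw": -0.6}, {"dp": [0.2, 0.5, -1.6], "yaw": -0.6}]'

```text
clock: 14.5
eef_pos: [498.2, -83.8, 97.7]
tcp_rot: [-3.141, -0.001, -0.401]
contact_force: [2.6, -4.5, 4.8]
opening: 0.124
grasp_force: 69.5
```

```bash
python3 s.py
```

```text
14.5 [498.22153882 -83.83051861  97.6567323 ] [-3.14148945e+00 -1.22618388e-03 -4.01361739e-01] [ 2.56783158 -4.49649756  4.81825736] [-0.92535221 -0.47533206  0.08592005] 0.12374295102978367
```

The cap is at +9.7 mm, so it is in the notch. Releasing gently, then retreating.

Call:
carry_out --targets '[{"dp": [0, 0, 0], "yaw": 0}, {"dp": [0, 0, 0], "yaw": 0}, {"dp": [0, 0, 0], "yaw": 0}, {"dp": [0, 0, 0], "yaw": 0}, {"dp": [0, 0, 0], "yaw": 0}]' --fingers -0.2

```text
clock: 15.12
eef_pos: [497.5, -83.6, 97.3]
tcp_rot: [3.142, 0.0, -0.401]
contact_force: [-1.7, -0.1, -0.3]
opening: 0.399
grasp_force: 0.0
```

Call:
carry_out --targets '[{"dp": [0, 0, -15], "yaw": 0}, {"dp": [0, 0, -35], "yaw": 0}, {"dp": [0, 0, -60], "yaw": 0}, {"dp": [-30, 0, -80], "yaw": 0}, {"dp": [-60, 0, -80], "yaw": 0}, {"dp": [-60, 0, -80], "yaw": 0}, {"dp": [-60, 0, -80], "yaw": 0}]'

```text
clock: 16.0
eef_pos: [443.3, -60.4, 178.2]
tcp_rot: [-3.141, -0.002, -0.401]
contact_force: [-0.5, -0.0, -0.4]
opening: 0.399
grasp_force: 0.0
```

```bash
python3 cap.py 5
python3 - <<'E'
from h import *
cv2.imwrite('pics/side5.png',r.grab_frame('side')[:,:,::-1])
print(proj('wrist',[[497.1,-83.4,117],[512,-90,117],[482,-77,117]]),proj('side',[[497.1,-83.4,117]]))
u=np.int32(proj('wrist',[497.1,-83.4,100])[0]);I=cv2.imread('pics/w5.png');x,y=np.clip(u,[75,75],[564,324])
a=cv2.resize(I[y-75:y+75,x-75:x+75],(400,400),interpolation=cv2.INTER_CUBIC);b=cv2.resize(cv2.imread('pics/side5.png')[140:240,330:430],(400,400),interpolation=cv2.INTER_CUBIC)
cv2.imwrite('pics/crop5.png',np.hstack([a,b]))
E
```

```text
16.0 [443.34050999 -60.38676862 178.22512187] [-3.14117198e+00 -1.84030297e-03 -4.01235800e-01] 0.3990785729227214
[[320.65631596 132.51149396]
 [321.05321061 106.8270085 ]
 [320.67716627 158.05146551]] [[383.76097011 180.64864827]]
```

View pics/crop5.png

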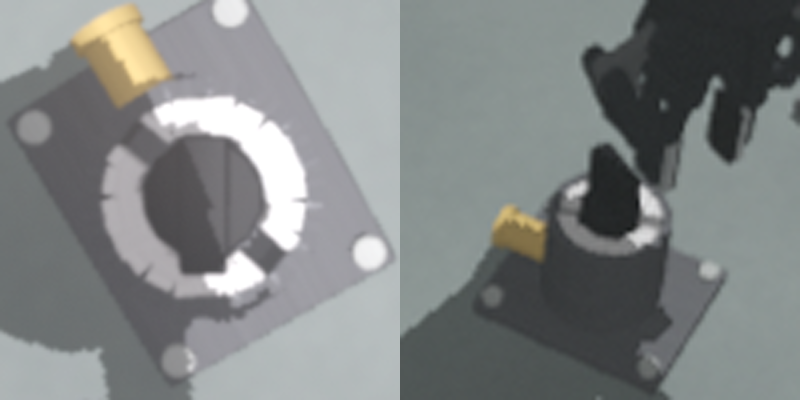

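The cap stands upright at crop (205,205). Its bar is turned about 48° away from the two empty slots, and nothing touches it. Handing in.

```bash
python3 -c "
from rig import r
print(r.sign_off())"
```

```text
the job is handed in; nothing more can be done
None
```

The small black cap is locked in the filter housing: lugs in the slots, pushed down, twisted about 48° clockwise to the stop, lifted into the notch at about +9.7 mm, and released. The highest vertical force I read at the wrist was about 11 N, and it took 16 s of the 72 s allowed; I did not touch the wide cap, tin or brush.

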